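Drive the last cover screw of the packing-bench control box

ROBOT

A 6-joint arm with a two-finger parallel gripper is mounted at the origin on the work surface. World frame = base frame: x ahead of the robot, y to its left, z up, the work surface at z = 0. Lengths are in mm, angles in rad, forces in N, time in s.
With the tool pointing down it reaches from about 275 to 1000 mm from the base axis. Payload 8.4 kg.
Tool frame: the origin (TCP) lies between the finger pads; the fingertips stand 22 mm ahead of it and the grasp point (between the pads) lies 3 mm ahead of it; z points along the fingers, y is the line along which they close (so a half turn about z gives the same grasp; the last joint's range is limited). The gripper opens to 85 mm and grips with 20 to 120 N. Pads are 22 mm wide; open, the fingers measure 114 mm over their backs; the gripper's body (76 mm by 85 mm) begins 54 mm behind the grasp point. The pads swing forward as they close: fully open they stand 13 mm farther back than shut.
Start: joints at [1.222, 0.353, 1.633, -0, 1.155, -0.002], TCP at [212.43, 587.794, 253.281] pointing down, gripper open.
Joint ranges: [-2.63, 2.63], [-0.92, 2.1], [0.06, 2.66], [-1.3, 4.44], [0, 2.69], [-3.02, 3.02]. Speed limits (rad/s): [2.22, 2.22, 2.79, 3.14, 3.14, 3.14].

INTERFACE

Orientations are given as [roll, pitch, yaw] about the fixed x, y, z axes, in that order (R = Rz(yaw) Ry(pitch) Rx(roll)).
In Python, from rig import r, grab_frame gives the robot as it stands.
- The arm moves only by the shell command python3 -m inch 'ROWS' [FORCE]. ROWS is JSON, a list of rows, each a list of 7 numbers: the turn, a rotation vector about the tool's x, y, z as a fraction of full scale, then the shift along the tool's x, y, z as a fraction of full scale, then the closure, from 0 (fully open) to 1 (shut). In form: [[rx, ry, rz, dx, dy, dz, fingers], ...]. A call has 1 to 8 rows; each row shifts and turns the commanded pose from where the row before left it, along the tool's axes as they then stand; what a row does not reach is not made up. Full scale, the value 1, is 2.5 cm for a shift and pi rad for a turn. A row lasts 1/12 s, in which the tool goes at most 41.7 mm and 7.16 degrees, less where a joint would pass 70% of its speed; a pose out of reach is approached as far as the arm can. A call with a number of a shift or a turn outside -1 to 1 is refused whole. A call with a gripper value outside its range is refused whole. The fingers move at their own pace and stop on an object; FORCE is the grip in N (left out, the last holds). Time passes only in rows, so rows that do not move let the fingers close. It gives the time, the measured TCP pose, the force, the opening and the grip force at its end, in the units of the state.
- r.sense(): the state, without advancing time (a new reading comes with each control period).
- grab_frame(name): name is "side" or "top"; returns a dict with "pixels" (420x560x3 uint8, red, green, blue), "z_map" (420x560 float32, mm along the optical axis (not along the pixel's ray), 0 where there is no reading), "vertical_fov" (degrees; the focal length in pixels is half the picture's height over the tangent of half this angle, whatever the lens; pixels are square), "cx", "cy" (the principal point, pixels), "dist" ([k1, k2, p1, p2, k3] as OpenCV has them; the pictures are not rectified), "cam_to_world" (4x4, takes a point from camera to world coordinates). Camera axes: x right, y down, z forward; pixel columns grow to the right and rows downward; lengths in mm; the calibration is good to about 2 mm. A picture is of the moment at which its call begins.
- r.sign_off(): hands the job in; it is judged then, once.
The state is a dict: "clock": time; "qpos": joint angles; "qvel": joint speeds; "joint_efforts": joint torques, N m; "eef_pos": TCP position; "tcp_rot": TCP orientation; "contact_force": force on the tool from outside, world axes, zero at the start; "wrist_torque": the same for the moment, N m; "opening": opening from 0.0 (shut) to 1.0 (fully open); "grasp_force": force on a finger pad.
Only numpy, scipy, OpenCV 4.12 (cv2) and the standard library are available. Lean on these libraries where they do the work, as an engineer would, in place of code of your own. Each camera call takes 0.05 s, during which the arm holds its last target. There are 200 camera calls.

TASK

Take the yellow flat-blade screwdriver out of the blue rack, set its blade in the slot of the one cover screw that still stands proud on the grey control box, and drive that screw clockwise fully home until it is just snug, keeping a gentle push on the bit and never forcing it, since the thread is plastic. Do not let the bit gouge the cover and do not touch the screw with the fingers; then stand the screwdriver back in its free rack hole and leave everything else on the bench alone.

Things in the scene. Friction and masses are not known exactly. Their poses are not given: they have to be found in the camera images.
- control_box: Light grey plastic enclosure bolted to the bench, 140 x 190 mm (its x, y) and 75 mm high to the flat top of its cover; origin at the centre of its underside, z up. Cover screws at x = +-52, y = +-77 mm; the one at x = -52, y = +77 mm stands proud (screw), the other three are home. Lamps and a selector switch in the middle of the cover rise up to 16 mm above it.
- screw: The proud cover screw: white nylon, round head 18 mm across and 7 mm high with a straight slot 13 mm long, 3.4 mm wide and 4 mm deep, closed at both ends. Origin under the middle of the head, z up along its axis, x along the slot (it turns with the screw). When home the head lies on the cover and the origin is at the cover's top.
- screw_slot (a point): Middle of the slot at the level of the head's top face (7 mm above screw's origin; the slot's floor is 4 mm below this point); x along the slot, z up. It sinks 7.5 mm per turn as the screw is driven.
- screw_turn (a joint): Screw angle in rad: 0 = fully home (hard stop, slot along the control box's x axis), negative = still to be turned clockwise seen from above; starts at -3.2 to -2.2. Coarse thread, 7.5 mm per turn; stays where it is left. Takes 0.06 to 0.1 N m to turn; at the stop the torque climbs within 0.2 rad of further turning of the driver: 0.15 N m is snug, over 0.25 N m is forcing it.
- driver: The yellow flat-blade screwdriver, 0.12 kg, standing upright, handle up. Origin at the middle of the handle's lower face, z up along its axis, x along the width of the blade. Handle 26 x 26 mm square (faces square to x and y) and 85 mm long, from z = 0 to 85 mm; round shank 7 mm thick below; flat blade 10 mm wide (x), 2 mm thick (y), the last 13 mm; tip at z = -75 mm.
- driver_tip (a point): Middle of the blade's lower edge, on the screwdriver's axis, 75 mm below the handle's lower face; axes as driver. In the slot the blade has about 0.14 rad of rotary play and 0.7 mm to either side, and the held driver gives a little more in the grip.
- rack: Blue sheet-steel screwdriver rack fixed to the bench, 64 x 240 mm (x, y), its top plate at 95 mm; origin at the centre of its underside, z up. Three round holes of 15 mm through the 5 mm top plate at y = -80, 0 and +80 mm, x = 0; the plate is open below. A screwdriver stands with its shank through a hole and its handle's lower face on the plate (origin 95 mm above the rack's). All three holes are taken at the start; which one holds the yellow one varies.
- cross_driver: Red-handled cross-tip screwdriver in another hole of the rack, handle the same size as the yellow one; to be left alone.
- nut_driver: Blue-handled nut driver in another hole of the rack, handle the same size; to be left alone.
- tape_roll: Roll of brown tape lying flat, 100 mm across, 48 mm high; origin at the centre of its underside; to be left alone.
- marker: Marker pen lying, 125 x 16 mm; to be left alone.
- safety_knife: Orange safety knife lying, 165 x 26 x 16 mm; to be left alone.
- glue_bottle: Bottle 56 mm across, 150 mm high, origin under its foot; to be left alone.
- small_carton: Closed carton 160 x 120 x 90 mm; to be left alone.
- stapler: Red and black stapler 150 x 36 x 45 mm; to be left alone.
Mind the look-alikes: they are no part of the job. There is more than one size of the rack; the one meant has the size given above. Leave any green look-alike of the driver alone.

How it is judged (in metres and radians):
On the way, in this order (a step that is already met when the one before it is completed fails the run):
1. the screwdriver's blade is seated in the slot of the proud screw, upright (horizontal distance between driver_tip and screw_slot below 0.003 m and z of driver_tip in the frame of screw_slot below -0.0025 m and angle between driver's own z axis and vertical below 0.15 rad), for 0.1 s.
2. the screw is driven home (within 0.1 rad of its stop) with the blade still in the slot (value of joint screw_turn above -0.1 rad and horizontal distance between driver_tip and screw_slot below 0.004 m and z of driver_tip in the frame of screw_slot below -0.0015 m), for 0.1 s.
At the end, for the whole second after the job is handed in: The screw is home (screw_turn above -0.1 rad), and the yellow screwdriver stands upright (within 0.1 rad), at rest and released, in its rack hole, its handle's lower face on the plate (91 to 98 mm above the rack's underside, within 10 mm of the row of holes) (value of joint screw_turn above -0.1 rad and angle between driver's own z axis and vertical below 0.1 rad and z of driver in the frame of rack between 0.091 and 0.098 m and x of driver in the frame of rack between -0.01 and 0.01 m and y of driver in the frame of rack between -0.09 and 0.09 m and linear speed of driver below 0.02 m/s and contact force between the fingers and driver below 0.1 N); the robot touches nothing.
It fails at once if the screw is forced: more than 60 N between screwdriver and screw (contact force between driver and screw above 60 N).
It fails at once if the bit gouges the box: more than 8 N between screwdriver and control box (contact force between driver and control_box above 8 N).
It fails at once if the fingers or the arm touch the screw (contact force between any of the fingers, the arm and screw above 0.5 N).
It fails at once if another driver is moved by more than 15 mm or tipped by more than 0.3 rad (distance of any of cross_driver, nut_driver from where it was at the start of the episode above 0.015 m or angle between any of cross_driver, nut_driver's own z axis and vertical above 0.3 rad).
It fails at once if another thing on the bench is moved by more than 20 mm (distance of any of tape_roll, marker, safety_knife, glue_bottle, small_carton, stapler from where it was at the start of the episode above 0.02 m).
It also fails if it takes over 70 s, if anything falls off the work surface, if the arm or the gripper's body presses on something with over 40 N, if the wrist force passes 120 N, or if a joint passes its speed limit or range.

## Working session

There is one attempt and no reset: what is moved stays moved. The work goes in short steps, Python scripts to look and compute and a shell command to move; the robot and the scene stay as the last step left them, time stands still between calls to the robot, and variables do not carry over. Pictures are saved under pics/ and viewed, at most 10 in all, crops included, and the job is handed in when it is done.

```bash
ls; mkdir -p pics; python3 - <<'E'
from rig import r, grab_frame
import cv2,pickle
F={}
for n in("side","top"):
    f=grab_frame(n);F[n]=f
    cv2.imwrite(f"pics/{n}0.png",f["pixels"][:,:,::-1])
    print(n,f["vertical_fov"],f["cx"],f["cy"],f["dist"],f["cam_to_world"])
pickle.dump(F,open("f0.pkl","wb"))
print(r.sense())
E
```

```text
pics
side 54.10626782278384 280.95369555627553 213.2442091376114 [-0.10814108  0.          0.          0.          0.        ] [[-9.84159077e-01 -1.28160158e-01  1.22498509e-01  4.21032033e+02]
 [-1.76793531e-01  6.57908265e-01 -7.32052431e-01  7.49130176e+02]
 [ 1.32271737e-02 -7.42112989e-01 -6.70144278e-01  7.88267310e+02]
 [ 0.00000000e+00  0.00000000e+00  0.00000000e+00  1.00000000e+00]]
top 42.58278755880704 282.6720403539046 210.40673520979175 [-0.04232832  0.          0.          0.          0.        ] [[ 2.34604177e-02 -9.95643346e-01  9.02437603e-02  4.35502790e+02]
 [-9.99723112e-01 -2.35288474e-02  3.05633130e-04  4.77927838e+00]
 [ 1.81903007e-03 -9.02259431e-02 -9.95919661e-01  1.42719431e+03]
 [ 0.00000000e+00  0.00000000e+00  0.00000000e+00  1.00000000e+00]]
{'clock': 0.1, 'qpos': array([ 1.22160088e+00,  3.53609693e-01,  1.63404921e+00, -1.28775971e-05,
        1.15522024e+00, -2.38304056e-03]), 'qvel': array([-0.00112671, -0.00186584, -0.00204465,  0.00037544, -0.00130954,
        0.00026097]), 'joint_efforts': array([ 1.59541737e-04, -6.06361985e+01, -3.42822897e+01, -2.49984362e-05,
        3.99434750e-03, -4.96746725e-05]), 'eef_pos': array([212.29470839, 587.41291532, 252.62202138]), 'tcp_rot': array([-3.14030614e+00,  8.70902057e-06,  2.79478546e+00]), 'contact_force': array([0.77506612, 0.58108626, 0.51669717]), 'wrist_torque': array([ 0.01714024,  0.01942747, -0.04042432]), 'grasp_force': 0.0, 'opening': 1.0001863655441154}
```

View pics/side0.png

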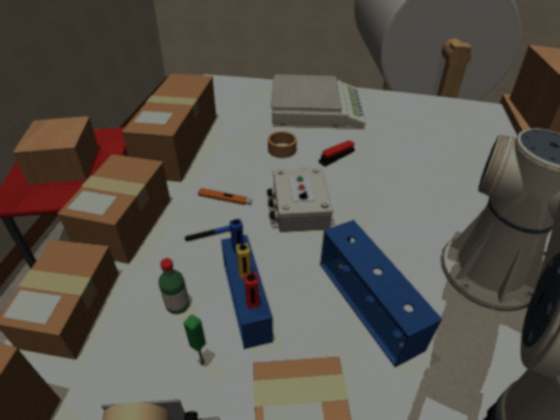

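View pics/top0.png

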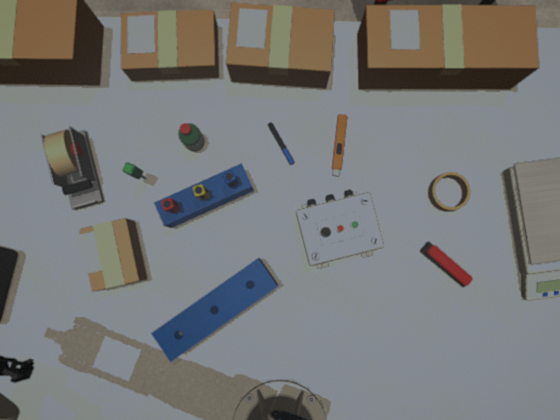

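The wanted driver is the yellow one at side (243,258) and top (200,190), in the small blue rack. These could be confused with it:
- The red driver at top (168,205).
- The blue driver at top (231,179).
- The green look-alike at top (133,171), standing apart.
- The larger, empty rack at top (215,310), which isn't the one meant.

The box is at top (340,229), with screws near (307,216), (313,256), (362,200) and (375,240).

```bash
cat > h.py <<'E'
import numpy as np,cv2,pickle
def K(f):
    fl=f["pixels"].shape[0]/2/np.tan(np.radians(f["vertical_fov"])/2)
    return np.array([[fl,0,f["cx"]],[0,fl,f["cy"]],[0,0,1]])
def norm(f,uv):
    return cv2.undistortPoints(np.array(uv,float).reshape(-1,1,2),K(f),np.array(f["dist"],float)).reshape(-1,2)
def plane(f,uv,z):          # cast rays on the plane at height z
    T=np.array(f["cam_to_world"]);d=np.c_[norm(f,uv),np.ones(len(norm(f,uv)))]@T[:3,:3].T
    return T[:3,3]+d*((z-T[2,3])/d[:,2])[:,None]
def cloud(f):               # world xyz per pixel
    h,w=f["z_map"].shape;v,u=np.mgrid[:h,:w]
    n=norm(f,np.c_[u.ravel(),v.ravel()]);z=f["z_map"].ravel()
    T=np.array(f["cam_to_world"])
    P=np.c_[n*z[:,None],z]@T[:3,:3].T+T[:3,3]
    P[z<=0]=np.nan
    return P.reshape(h,w,3)
def proj(f,P):
    T=np.linalg.inv(np.array(f["cam_to_world"]))
    return cv2.projectPoints(np.array(P,float).reshape(-1,1,3),cv2.Rodrigues(T[:3,:3])[0],T[:3,3],K(f),np.array(f["dist"],float))[0].reshape(-1,2)
def hsv(f): return cv2.cvtColor(f["pixels"],cv2.COLOR_RGB2HSV)
E
python3 - <<'E'
from h import *
F=pickle.load(open("f0.pkl","rb"))
for n,roi in(("top",(290,185,95,85)),("side",(260,160,80,75))):
    f=F[n];C=cloud(f);H=hsv(f);x,y,w,h=roi
    m=np.zeros(H.shape[:2],bool);m[y:y+h,x:x+w]=1
    m&=abs(C[...,2]-75)<8
    m=cv2.morphologyEx(m.astype(np.uint8),cv2.MORPH_OPEN,np.ones((5,5)))
    P=C[m>0];print(n,"box",len(P),np.median(P[:,2]),cv2.minAreaRect(P[:,:2].astype(np.float32)))
    roi2=(140,150,120,80) if n=="top" else (215,205,65,145)
    x,y,w,h=roi2
    hh=H[y:y+h,x:x+w];c=C[y:y+h,x:x+w]
    b=(hh[...,0]>100)&(hh[...,0]<130)&(hh[...,1]>120)&(abs(c[...,2]-95)<8)
    P=c[b];print(n,"rack",len(P),np.median(P[:,2]),cv2.minAreaRect(P[:,:2].astype(np.float32)))
    yl=(hh[...,0]>20)&(hh[...,0]<34)&(hh[...,1]>120)&(hh[...,2]>70)
    P=c[yl];t=P[P[:,2]>172];print(n,"yel",len(P),len(t),np.nanmax(P[:,2]),t.mean(0) if len(t) else'',cv2.minAreaRect(t[:,:2].astype(np.float32)) if len(t)>4 else '')
    q=[cv2.resize(f["pixels"][b:b+d,a:a+c_,::-1],(400,int(400*d/c_)),interpolation=cv2.INTER_CUBIC) for a,b,c_,d in(roi,roi2)]
    H_=max(i.shape[0] for i in q)
    q=[cv2.copyMakeBorder(i,0,H_-i.shape[0],0,0,0) for i in q]
    im=np.hstack(q);im=im[:600]
    cv2.imwrite(f"pics/{n}c.png",im)
E
```

```text
top box 3513 76.67821148998951 ((516.5619506835938, -138.59913635253906), (144.5529327392578, 194.41378784179688), 15.432260513305664)
top rack 1558 96.5132006432093 ((591.517578125, 204.86557006835938), (62.63776779174805, 235.12147521972656), 25.67891502380371)
top yel 52 50 188.17618242523758 [590.38270812 199.79747501 180.43027733] ((591.5656127929688, 202.01280212402344), (24.121055603027344, 22.521015167236328), 20.458568572998047)
side box 2153 75.58476701520203 ((515.3414916992188, -139.13136291503906), (144.26048278808594, 198.49058532714844), 15.440855026245117)
side rack 1400 95.28146137199963 ((590.5588989257812, 205.78857421875), (60.925987243652344, 239.6989288330078), 25.66153907775879)
side yel 83 75 182.72174549430815 [589.18410388 206.99603987 178.51787703] ((589.763427734375, 203.8170928955078), (22.439098358154297, 22.65534782409668), 13.816648483276367)
```

View pics/topc.png

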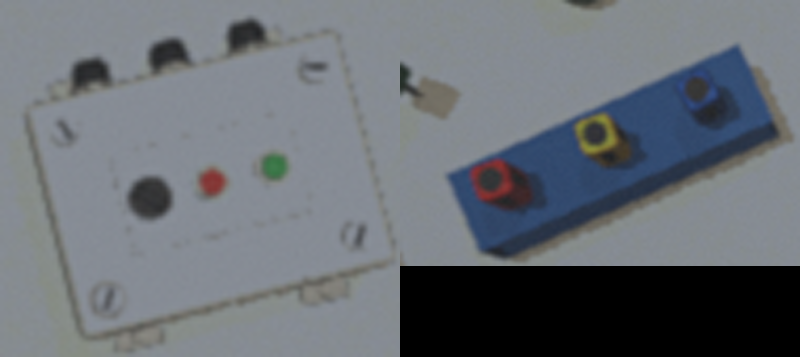

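View pics/sidec.png

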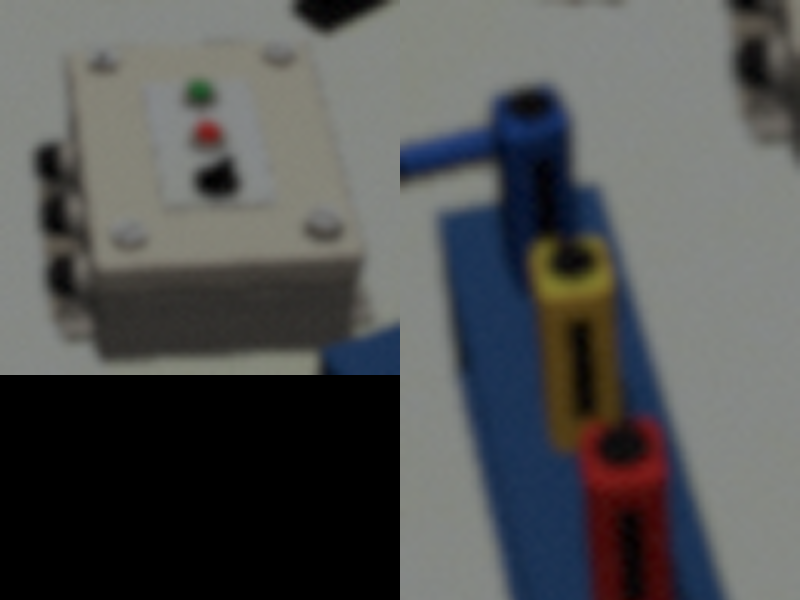

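Only the bottom-left screw in the top view, at about (315.4,255.8), shows its head rim and side. Its slot angle also fits the allowed range, so that is the proud one. The yellow driver stands in the middle hole at about (590.7,204), with the rack at 25.7° and the box at 15.4°. Next I turn the gripper so it closes along the rack's x and start moving over.

```bash
python3 -m inch '[[0,0,0.0353,0,0,0,0],[0,0,0.0353,0,0,0,0],[0,0,0.0353,0,0,0,0],[0,0,0.0353,0,0,0,0],[0,0,0.0353,0,0,0,0],[0,0,0.0353,0,0,0,0],[0,0,0.0353,0,0,0,0],[0,0,0,0,0,0,0]]' 40
python3 - <<'E'
from h import *
F=pickle.load(open("f0.pkl","rb"))
# subpixel screw head / slot in both views
f=F["top"];g=f["pixels"].mean(2)
print(g[249:264,307:325].astype(int))
f=F["side"];g=f["pixels"].mean(2)
c=proj(f,[[445.4,-78.5,85]])[0];print(c,proj(F["top"],[[445.4,-78.5,85]]));u,v=c.round().astype(int)
print(g[v-8:v+9,u-9:u+10].astype(int),u-9,v-8)
E
```

```text
clock: 0.77
eef_pos: [212.3, 587.6, 252.9]
tcp_rot: [-3.141, 0.001, 2.014]
contact_force: [0.2, -0.2, 0.0]
opening: 1.001
grasp_force: 0.0
[[139 142 141 141 142 141 141 140 140 141 141 141 140 142 140 140 141 141]
 [137 142 140 140 141 142 141 140 141 141 140 141 140 140 141 141 141 141]
 [133 141 141 141 139 140 139 136 137 137 139 140 141 140 140 140 141 140]
 [127 138 141 142 141 136 128 126 124 122 128 135 140 141 140 142 141 140]
 [121 139 142 141 136 122 122 129 122 112 123 128 135 139 141 141 140 140]
 [116 137 142 139 128 115 129 137 116  97 126 136 133 140 141 141 141 141]
 [112 132 141 138 124 120 136 136 102  95 129 139 132 136 141 141 141 140]
 [104 126 140 139 124 121 137 130  95 108 136 140 131 136 140 141 140 140]
 [103 121 139 139 125 115 129 118  93 116 136 134 131 137 140 142 141 140]
 [107 119 138 141 130 111 120 112 105 124 131 124 131 139 141 141 141 140]
 [110 111 133 141 136 120 119 120 123 121 117 125 136 140 142 142 141 141]
 [116 103 125 141 141 136 131 125 124 119 121 134 141 141 141 142 139 139]
 [127 102 121 138 143 141 140 139 138 138 138 141 140 139 138
[... 908 characters left out ...]
 115 114 113 117 122 125 125 126 131
  132]
 [128 128 128 127 123 115 102 101 108 111 111 107 105 112 120 123 124 129
  132]
 [128 128 127 126 121 109  90  82  89  95  98  93  90  99 116 122 125 126
  131]
 [127 127 128 127 122 109  88  75  74  76  78  75  80  98 116 122 124 127
  132]
 [127 127 128 128 125 116 103  91  79  75  76  78  89 106 119 125 123 126
  130]
 [127 128 128 127 126 124 118 109 101  98  97 100 107 117 124 125 124 122
  127]
 [127 127 127 127 126 128 125 122 118 117 117 116 119 121 123 123 120 118
  124]
 [124 122 123 122 123 122 121 119 118 118 116 113 112 112 112 112 109 112
  121]
 [111 110 108 107 107 104 105 105 104 101  99  97  94  93  93  92  92 101
  117]] 315 195
```

The numbers agree: the predicted screw pixel is (315.3,256.0) and the dark slot's centre is at about (315.3,255.6). Next I go over the driver and measure the slot angle.

```bash
python3 -m inch '[[0,0,0,-1,0.343,0,0],[0,0,0,-1,0.343,0,0],[0,0,0,-1,0.343,0,0],[0,0,0,-1,0.343,0,0],[0,0,0,-1,0.343,0,0],[0,0,0,-1,0.343,0,0],[0,0,0,-1,0.343,0,0],[0,0,0,-1,0.343,0,0]]'
python3 -m inch '[[0,0,0,-1,0.343,0,0],[0,0,0,-1,0.343,0,0],[0,0,0,-1,0.343,0,0],[0,0,0,-1,0.343,0,0],[0,0,0,-1,0.343,0,0],[0,0,0,-1,0.343,0,0],[0,0,0,-1,0.343,0,0],[0,0,0,-1,0.343,0,0]]'
python3 -m inch '[[0,0,0,-1,0.343,0,0],[0,0,0,-1,0.343,0,0],[0,0,0,-1,0.343,0,0],[0,0,0,-1,0.343,0,0],[0,0,0,-0.38,0.13,0,0],[0,0,0,0,0,0,0],[0,0,0,0,0,0,0]]'
python3 - <<'E'
from h import *
from rig import r
F=pickle.load(open("f0.pkl","rb"))
f=F["top"];g=f["pixels"].mean(2)
v,u=np.mgrid[251:261,311:320]
w=np.clip(128-g[251:261,311:320],0,None)
k=np.hypot(u-315.3,v-255.7)<3.3
P=plane(f,np.c_[u[k],v[k]],85.0)[:,:2];w=w[k]
c=(P*w[:,None]).sum(0)/w.sum();d=P-c;S=(d*w[:,None]).T@d;e,V=np.linalg.eigh(S)
print("slot c",c,np.degrees(np.arctan2(V[1,1],V[0,1])),e)
s=r.sense();print(s["eef_pos"],s["tcp_rot"],s["qpos"])
E
```

```text
clock: 1.43
eef_pos: [361.5, 436.1, 253.1]
tcp_rot: [-3.141, 0.0, 2.023]
contact_force: [-0.1, 0.1, 0.2]
opening: 0.999
grasp_force: 0.0
clock: 2.1
eef_pos: [509.9, 285.5, 253.1]
tcp_rot: [-3.141, 0.0, 2.023]
contact_force: [0.6, 0.1, 0.5]
opening: 1.001
grasp_force: 0.0
clock: 2.68
eef_pos: [590.1, 204.1, 252.9]
tcp_rot: [-3.141, -0.001, 2.019]
contact_force: [-0.6, 0.6, 0.0]
opening: 0.998
grasp_force: 0.0
slot c [445.97088296 -78.47778723] 162.21127235266133 [ 611.00245281 4823.63111925]
[590.14241495 204.14012266 252.89513067] [-3.14075118e+00 -5.32904860e-04  2.01923218e+00] [ 3.30409525e-01  3.52944359e-01  1.63438198e+00  4.70138488e-04
  1.15516473e+00 -1.18216574e-01]
```

```bash
python3 -m inch '[[0,0,0,0,0,0.8,0],[0,0,0,0,0,0.8,0],[0,0,0,0,0,0.8,0],[0,0,0,0,0,0.8,0],[0,0,0,0,0,0.6,0],[0,0,0,0,0,0.32,0],[0,0,0,0,0,0,0]]'
python3 -m inch '[[0,0,0,0,0,0,0.6],[0,0,0,0,0,0,0.7],[0,0,0,0,0,0,0.8],[0,0,0,0,0,0,1],[0,0,0,0,0,0,1],[0,0,0,0,0,0,1],[0,0,0,0,0,0,1],[0,0,0,0,0,0,1]]' 40
```

```text
clock: 3.27
eef_pos: [588.6, 204.8, 148.5]
tcp_rot: [-3.138, -0.001, 2.02]
contact_force: [-1.0, -0.4, -0.4]
opening: 0.998
grasp_force: 0.0
clock: 3.93
eef_pos: [590.9, 204.3, 151.2]
tcp_rot: [3.14, 0.0, 2.018]
contact_force: [-1.5, 0.0, 7.1]
opening: 0.31
grasp_force: 38.6
```

```bash
python3 -m inch '[[0,0,0,0,0,0,1],[0,0,0,0,0,-0.2,1],[0,0,0,0,0,-0.4,1],[0,0,0,0,0,-0.6,1],[0,0,0,0,0,-0.6,1],[0,0,0,0,0,-0.6,1],[0,0,0,0,0,-0.6,1],[0,0,0,0,0,-0.6,1]]' 70
python3 -m inch '[[0,0,0,0,0,-0.6,1],[0,0,0,0,0,-0.6,1],[0,0,0,0,0,-0.6,1],[0,0,0,0,0,0,1],[0,0,0,0,0,0,1]]'
python3 - <<'E'
from h import *
from rig import r,grab_frame
q=[]
for n,P in(("side",[591,204,190]),("top",[591,204,200])):
    f=grab_frame(n);pickle.dump(f,open(f"f1{n}.pkl","wb"))
    u,v=proj(f,[P])[0].astype(int);print(n,u,v)
    im=f["pixels"][max(0,v-50):v+50,max(0,u-50):u+50,::-1]
    q.append(cv2.resize(im,(400,400),interpolation=cv2.INTER_CUBIC))
cv2.imwrite("pics/lift.png",np.hstack(q))
E
```

```text
clock: 4.6
eef_pos: [590.5, 204.1, 241.7]
tcp_rot: [3.141, 0.0, 2.018]
contact_force: [0.9, 0.8, -1.5]
opening: 0.301
grasp_force: 67.7
clock: 5.02
eef_pos: [590.9, 204.2, 286.3]
tcp_rot: [3.14, 0.0, 2.018]
contact_force: [-0.7, 0.2, -1.0]
opening: 0.305
grasp_force: 67.7
side 241 245
top 196 189
```

View pics/lift.png

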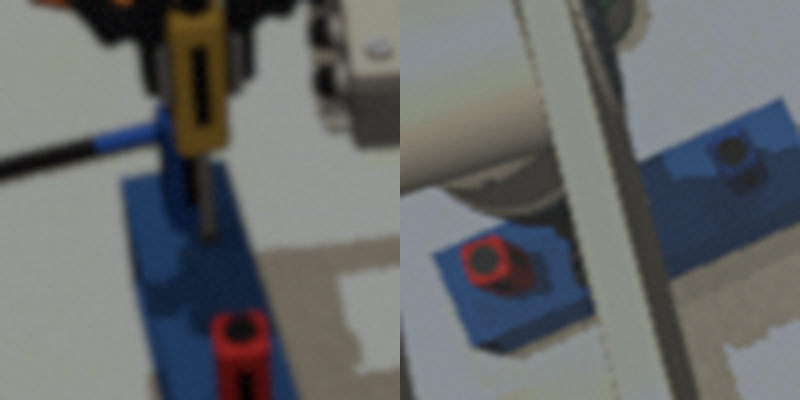

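The driver is lifted straight with the shank and blade visible in the side view, tip at about crop (208,238), full (243,254). Next I measure the blade's width there to resolve the 90° ambiguity.

```bash
python3 - <<'E'
from h import *
f=pickle.load(open("f1side.pkl","rb"))
zs=[230,200,180,165,155,150,145]
print(proj(f,[[591,204,z] for z in zs]).round(1).tolist())
p=f["pixels"].astype(int)
for v in range(228,260): print(v,[ "%d/%d"%(p[v,u,0],p[v,u,2]) for u in range(234,252)])
E
```

```text
[[240.5, 230.8], [241.3, 241.6], [241.8, 248.4], [242.2, 253.5], [242.4, 256.8], [242.5, 258.4], [242.7, 260.0]]
228 ['47/49', '67/33', '78/23', '83/24', '83/24', '81/21', '80/21', '81/23', '80/20', '83/23', '83/23', '81/20', '79/25', '87/53', '107/92', '130/124', '143/141', '146/147']
229 ['41/43', '62/28', '77/24', '83/24', '83/24', '83/24', '83/25', '82/22', '83/23', '84/25', '82/24', '84/26', '82/30', '89/55', '109/93', '132/125', '143/142', '147/147']
230 ['38/43', '59/32', '75/25', '82/23', '82/22', '82/23', '82/22', '84/24', '84/25', '81/23', '82/22', '82/25', '84/34', '93/63', '113/99', '136/129', '144/142', '147/145']
231 ['35/47', '59/37', '74/27', '82/25', '82/22', '82/23', '84/24', '81/23', '82/24', '82/28', '85/35', '86/42', '90/54', '102/79', '123/112', '138/135', '146/143', '147/144']
232 ['27/49', '50/41', '68/33', '77/25', '78/22', '78/24', '77/23', '76/27', '78/35', '83/48', '91/60', '100/75', '109/90', '120/107', '132/125', '143/139', '147/144', '147/144']
233 ['18/52', '35/46', '52/33', '61/24', '64/18', '66/21', '64/25', '66/34', '71/47', '85/69', '103/90', '115/
[... 3748 characters left out ...]
/51', '17/50', '16/51', '24/55']
256 ['31/94', '27/87', '26/80', '23/70', '19/60', '17/53', '16/48', '17/42', '15/41', '20/41', '19/43', '15/45', '14/49', '13/49', '17/52', '16/53', '13/52', '17/54']
257 ['30/92', '29/84', '25/72', '18/63', '22/60', '17/54', '18/53', '14/49', '15/47', '15/48', '19/51', '20/53', '15/53', '17/55', '15/53', '17/54', '14/54', '16/55']
258 ['31/91', '28/81', '25/67', '22/61', '22/58', '21/58', '19/56', '13/53', '16/54', '19/55', '18/54', '17/54', '15/56', '18/56', '19/57', '20/58', '18/57', '20/58']
259 ['31/90', '25/78', '23/67', '18/58', '18/57', '20/58', '20/58', '18/57', '19/58', '16/56', '20/59', '16/56', '16/57', '17/56', '18/58', '16/55', '21/59', '18/57']
```

The blade rows (252–255) look wider, about 4.7 px, than the shank at about 3.9 px. So the blade lies along the gripper's closing line, and the tip is within 1–2 mm of directly below the TCP. I now turn it to the slot angle and go over the screw.

```bash
python3 -m inch '[[0,0,0.0345,0,0,0,1],[0,0,0.0345,0,0,0,1],[0,0,0.0345,0,0,0,1],[0,0,0.0345,0,0,0,1],[0,0,0.0345,0,0,0,1],[0,0,0.0345,0,0,0,1],[0,0,0.0345,0,0,0,1],[0,0,0,0,0,0,1]]'
python3 -m inch '[[0,0,0,-0.5,-0.079,0,1],[0,0,0,-0.964,-0.158,0,1],[0,0,0,-0.964,-0.158,0,1],[0,0,0,-0.964,-0.158,0,1],[0,0,0,-0.964,-0.158,0,1],[0,0,0,-0.964,-0.158,0,1],[0,0,0,-0.964,-0.158,0,1],[0,0,0,-0.964,-0.158,0,1]]'
python3 -m inch '[[0,0,0,-0.964,-0.158,0,1],[0,0,0,-0.964,-0.158,0,1],[0,0,0,-0.964,-0.158,0,1],[0,0,0,-0.964,-0.158,0,1],[0,0,0,-0.964,-0.158,0.4,1],[0,0,0,-0.464,-0.079,0.5,1],[0,0,0,0,0,0.6,1],[0,0,0,0,0,0,1]]'
python3 - <<'E'
from h import *
from rig import r,grab_frame
s=r.sense();print(s["eef_pos"],s["tcp_rot"],s["qpos"],s["contact_force"],s["wrist_torque"])
q=[]
for n in("side","top"):
    f=grab_frame(n);pickle.dump(f,open(f"f2{n}.pkl","wb"))
    u,v=proj(f,[[446,-78,100]])[0].astype(int);print(n,u,v)
    im=f["pixels"][max(0,v-40):v+40,max(0,u-40):u+40,::-1]
    q.append(cv2.resize(im,(400,400),interpolation=cv2.INTER_CUBIC))
cv2.imwrite("pics/hov.png",np.hstack(q))
E
```

```text
clock: 5.78
eef_pos: [589.9, 203.9, 283.9]
tcp_rot: [-3.14, 0.001, 1.255]
contact_force: [0.3, -0.6, -0.5]
opening: 0.3
grasp_force: 67.7
clock: 6.45
eef_pos: [505.3, 39.2, 284.7]
tcp_rot: [-3.141, 0.001, 1.264]
contact_force: [-1.0, -0.6, -0.9]
opening: 0.304
grasp_force: 67.7
clock: 7.12
eef_pos: [443.1, -79.1, 245.3]
tcp_rot: [-3.137, 0.001, 1.262]
contact_force: [0.0, 0.8, -1.3]
opening: 0.297
grasp_force: 67.8
[443.08234732 -79.07584818 245.29920881] [-3.13725045e+00  7.34862071e-04  1.26158672e+00] [-1.79820942e-01  8.77507630e-02  1.99691482e+00 -1.92952929e-04
  1.06132780e+00  1.29484737e-01] [ 0.00966743  0.7705762  -1.34838068] [ 0.00819178  0.05329994 -0.0175149 ]
side 324 199
top 315 255
```

View pics/hov.png

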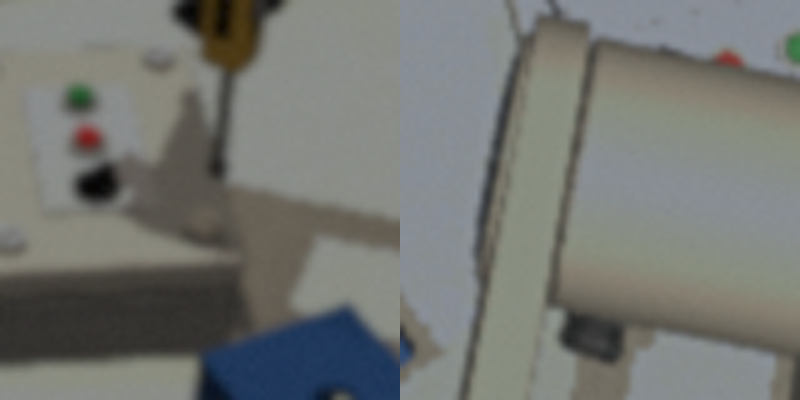

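The tip hangs at side pixel about (327.4,193.4), just above the screw. The arm hides the top view here. Next I let it settle, come lower and measure in the side view.

```bash
python3 -m inch '[[0,0,0,0,0,0.4,1],[0,0,0,0,0,0.3,1],[0,0,0,0,0,0,1],[0,0,0,0,0,0,1],[0,0,0,0,0,0,1]]'
python3 - <<'E'
from h import *
from rig import r,grab_frame
f=grab_frame("side");pickle.dump(f,open("f3.pkl","wb"))
s=r.sense();p=s["eef_pos"];print(p,s["tcp_rot"],s["contact_force"],s["qpos"][5])
zt=p[2]-131.2
print("pred tip px",proj(f,[[p[0],p[1],zt],[p[0],p[1],zt+40],[445.2,-78.6,85]]).round(2).tolist())
g=f["pixels"].mean(2).astype(int);u,v=proj(f,[[p[0],p[1],zt]])[0].round().astype(int)
for y in range(v-18,v+14): print(y,g[y,u-10:u+11])
print(u-10)
cv2.imwrite("pics/low.png",cv2.resize(f["pixels"][v-25:v+25,u-33:u+33,::-1],(792,600),interpolation=cv2.INTER_CUBIC))
E
```

```text
clock: 7.63
eef_pos: [445.9, -78.2, 230.4]
tcp_rot: [-3.142, 0.0, 1.261]
contact_force: [0.3, -0.0, -1.0]
opening: 0.3
grasp_force: 67.8
[446.0257647  -78.27236839 230.4889644 ] [ 3.14128802e+00 -3.01291189e-05  1.26035723e+00] [ 0.04082219 -0.37936612 -1.45094851] 0.1334211803697941
pred tip px [[324.14, 199.33], [325.44, 187.31], [324.01, 203.45]]
181 [133 133 132 127 115  99  86  83  82  84  91  89  78  69  89 118 134 139
 139 139 138]
182 [133 134 132 126 110  94  85  82  82  84  88  85  74  70  92 120 134 138
 139 139 139]
183 [133 133 130 120 102  89  84  82  82  81  80  76  65  70  96 121 135 139
 140 138 140]
184 [132 133 126 112  95  86  83  83  82  83  79  67  59  69  97 124 135 139
 139 139 139]
185 [132 128 119 103  90  85  82  82  83  82  77  65  56  69 101 125 137 139
 139 139 139]
186 [132 127 114  95  86  84  82  83  82  81  78  65  57  73 106 128 138 139
 139 139 138]
187 [130 125 108  92  85  83  82  83  84  82  77  66  57  78 111 131 137 138
 138 139 139]
188 [129 121 103  89  83  81  83  83  82  82  78  65  59  80 112 132 138 139
 138 139 140]
189 [125 112  94  86
[... 1291 characters left out ...]
87 90 95 95]
205 [97 92 86 84 83 81 74 67 67 70 75 74 72 68 70 76 81 82 88 93 96]
206 [114 106  99  92  89  85  76  65  62  62  65  66  64  60  65  72  77  81
  88  92  96]
207 [128 123 114 107 105 102  92  80  70  64  60  60  59  59  65  69  75  79
  86  93  95]
208 [132 131 127 126 124 121 114 104  96  81  72  68  68  70  71  72  73  76
  81  89  93]
209 [133 132 133 132 131 130 127 122 115 105  94  91  91  89  82  77  74  72
  79  87  91]
210 [128 128 129 128 127 128 125 123 120 112 108 107 103  99  90  81  76  74
  75  86  91]
211 [116 115 114 113 112 112 111 109 106 102 100  97  97  91  85  81  74  70
  74  85  94]
212 [92 91 90 89 88 87 86 84 82 80 78 78 76 73 72 70 67 66 74 86 92]
314
```

View pics/low.png

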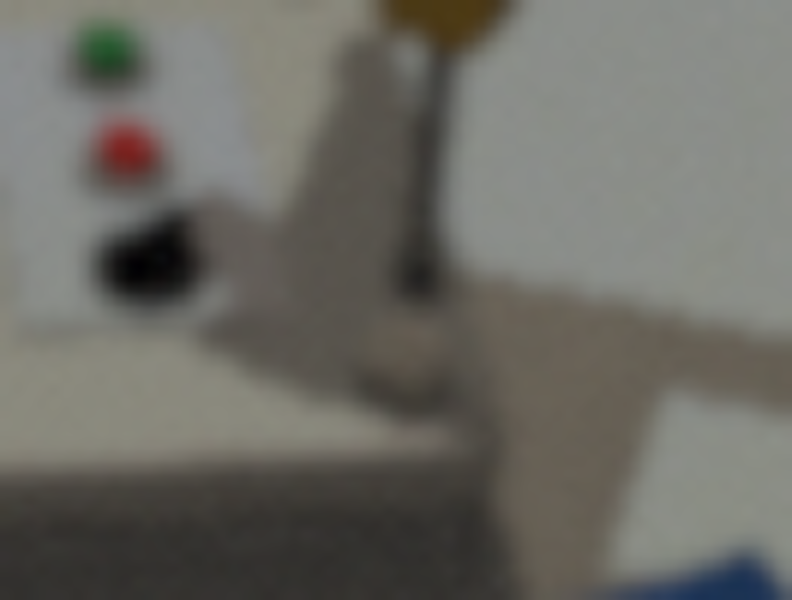

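The blade's wide face is towards the camera (row 196, wider than the shank), which confirms its orientation along the slot. The tip is at about (325.5,199.0). The head centre is at about (324.3,202.9), so the tip is roughly 1–2 mm short in x, which is mostly along the slot. I shift 1.2 mm and go down to feel for the slot.

```bash
python3 -m inch '[[0,0,0,0.015,0.046,0.2,1],[0,0,0,0,0,0.2,1],[0,0,0,0,0,0.1,1],[0,0,0,0,0,0.02,1],[0,0,0,0,0,0,1],[0,0,0,0,0,0,1]]'
python3 -m inch '[[0,0,0,0,0,0.04,1],[0,0,0,0,0,0.04,1],[0,0,0,0,0,0,1],[0,0,0,0,0,0,1]]'
```

```text
clock: 8.18
eef_pos: [447.0, -78.4, 217.2]
tcp_rot: [-3.141, 0.0, 1.26]
contact_force: [0.3, 0.4, -0.8]
opening: 0.299
grasp_force: 67.8
clock: 8.52
eef_pos: [447.1, -78.3, 215.3]
tcp_rot: [3.141, -0.0, 1.26]
contact_force: [-0.4, -0.4, -0.7]
opening: 0.298
grasp_force: 67.7
```

```bash
python3 -m inch '[[0,0,0,0,0,0.03,1],[0,0,0,0,0,0,1],[0,0,0,0,0,0,1]]'
python3 -m inch '[[0,0,0,0,0,0.03,1],[0,0,0,0,0,0,1],[0,0,0,0,0,0,1]]'
```

```text
clock: 8.77
eef_pos: [447.0, -78.4, 214.5]
tcp_rot: [3.141, -0.0, 1.26]
contact_force: [0.1, 0.6, -1.0]
opening: 0.299
grasp_force: 67.7
clock: 9.02
eef_pos: [447.0, -78.4, 213.8]
tcp_rot: [-3.142, -0.0, 1.26]
contact_force: [0.2, 0.3, -0.9]
opening: 0.302
grasp_force: 67.7
```

```bash
python3 -m inch '[[0,0,0,0,0,0.03,1],[0,0,0,0,0,0,1],[0,0,0,0,0,0,1]]'
python3 -m inch '[[0,0,0,0,0,0.03,1],[0,0,0,0,0,0,1],[0,0,0,0,0,0,1]]'
```

```text
clock: 9.27
eef_pos: [447.0, -78.4, 213.0]
tcp_rot: [3.142, -0.0, 1.26]
contact_force: [0.6, 0.6, -1.6]
opening: 0.299
grasp_force: 67.7
clock: 9.52
eef_pos: [447.0, -78.4, 212.3]
tcp_rot: [3.142, 0.0, 1.26]
contact_force: [0.3, 0.7, -0.1]
opening: 0.298
grasp_force: 67.9
```

```bash
python3 -m inch '[[0,0,0,0,0,0.025,1],[0,0,0,0,0,0,1],[0,0,0,0,0,0,1]]'
python3 -m inch '[[0,0,0,0,0,0.025,1],[0,0,0,0,0,0,1],[0,0,0,0,0,0,1]]'
```

```text
clock: 9.77
eef_pos: [447.2, -78.4, 212.0]
tcp_rot: [3.141, -0.0, 1.26]
contact_force: [-0.5, 0.8, 5.2]
opening: 0.301
grasp_force: 68.3
clock: 10.02
eef_pos: [447.2, -78.5, 211.7]
tcp_rot: [3.141, -0.0, 1.26]
contact_force: [-1.8, 0.4, 9.2]
opening: 0.301
grasp_force: 68.8
```

Contact starts at TCP z of about 212.2, so tip z is 81.0. That is exactly the expected slot floor, so the blade is seated. Next I begin to turn clockwise.

```bash
cat > s.py <<'E'
from rig import r
s=r.sense();print(s["eef_pos"].round(2),"yaw",s["tcp_rot"][2].round(3),"F",s["contact_force"].round(1),"M",s["wrist_torque"].round(3),"q6",s["qpos"][5].round(3))
E
python3 s.py
python3 -m inch '[[0,0,0.02,0,0,0.003,1],[0,0,0.02,0,0,0.003,1],[0,0,0.02,0,0,0.003,1],[0,0,0.02,0,0,0.003,1],[0,0,0.02,0,0,0.003,1],[0,0,0,0,0,0,1]]'; python3 s.py
```

```text
[447.24 -78.49 211.66] yaw 1.26 F [-1.8  0.4  9.2] M [0.27  0.487 0.026] q6 0.134
clock: 10.52
eef_pos: [447.8, -78.6, 211.5]
tcp_rot: [3.14, -0.001, 0.942]
contact_force: [-0.3, -0.9, 9.1]
opening: 0.296
grasp_force: 68.0
[447.75 -78.59 211.5 ] yaw 0.942 F [-0.3 -0.9  9.1] M [0.07  0.16  0.097] q6 0.452
```

Wrist torque is about 0.09 N m, so the screw is turning.

```bash

python3 -m inch '[[0,0,0.025,0,0,0.004,1],[0,0,0.025,0,0,0.004,1],[0,0,0.025,0,0,0.004,1],[0,0,0.025,0,0,0.004,1],[0,0,0.025,0,0,0.004,1],[0,0,0.025,0,0,0.004,1],[0,0,0,0,0,0,1]]'; python3 s.py
python3 -m inch '[[0,0,0.025,0,0,0.004,1],[0,0,0.025,0,0,0.004,1],[0,0,0.025,0,0,0.004,1],[0,0,0.025,0,0,0.004,1],[0,0,0.025,0,0,0.004,1],[0,0,0.025,0,0,0.004,1],[0,0,0,0,0,0,1]]'; python3 s.py
```

```text
clock: 11.1
eef_pos: [448.1, -79.1, 211.0]
tcp_rot: [3.139, -0.002, 0.47]
contact_force: [0.6, -1.2, 8.2]
opening: 0.303
grasp_force: 67.7
[448.13 -79.09 210.98] yaw 0.47 F [ 0.6 -1.2  8.2] M [-0.526 -0.106  0.029] q6 0.924
clock: 11.68
eef_pos: [448.2, -79.7, 210.4]
tcp_rot: [3.139, -0.003, -0.001]
contact_force: [-0.9, -5.7, 8.4]
opening: 0.3
grasp_force: 67.7
[448.2  -79.71 210.45] yaw -0.001 F [-0.9 -5.7  8.4] M [-1.476 -0.008  0.067] q6 1.396
```

The turn is going smoothly, but a side load of 5.7 N in −y is building, because the tip is slightly off the turning axis. I ease the command that way and carry on.

```bash

python3 -m inch '[[0,0,0,0.01,0.03,0,1],[0,0,0,0,0.02,0,1],[0,0,0,0,0,0,1]]'; python3 s.py
python3 -m inch '[[0,0,0.025,0,0.006,0.004,1],[0,0,0.025,0,0.006,0.004,1],[0,0,0.025,0,0.006,0.004,1],[0,0,0.025,0,0.006,0.004,1],[0,0,0,0,0,0,1]]'; python3 s.py
```

```text
clock: 11.93
eef_pos: [448.1, -80.4, 210.4]
tcp_rot: [3.14, -0.002, 0.004]
contact_force: [-0.5, -2.6, 9.1]
opening: 0.297
grasp_force: 68.1
[448.13 -80.43 210.39] yaw 0.004 F [-0.5 -2.6  9.1] M [-0.613  0.171  0.057] q6 1.388
clock: 12.35
eef_pos: [447.9, -81.2, 210.0]
tcp_rot: [3.14, -0.002, -0.315]
contact_force: [-0.7, -3.5, 9.8]
opening: 0.299
grasp_force: 68.0
[447.87 -81.15 209.98] yaw -0.315 F [-0.7 -3.5  9.8] M [-0.872  0.419  0.079] q6 1.706
```

```bash

python3 -m inch '[[0,0,0.025,0.004,0.006,0.004,1],[0,0,0.025,0.004,0.006,0.004,1],[0,0,0.025,0.004,0.006,0.004,1],[0,0,0.025,0.004,0.006,0.004,1],[0,0,0.025,0.004,0.006,0.004,1],[0,0,0,0,0,0,1]]'; python3 s.py
python3 -m inch '[[0,0,0.025,0.004,0.004,0.004,1],[0,0,0.025,0.004,0.004,0.004,1],[0,0,0.02,0.004,0,0.003,1],[0,0,0,0,0,0,1]]'; python3 s.py
```

```text
clock: 12.85
eef_pos: [447.4, -82.0, 209.4]
tcp_rot: [3.14, -0.002, -0.708]
contact_force: [-2.7, -4.1, 10.9]
opening: 0.299
grasp_force: 68.1
[447.41 -82.04 209.37] yaw -0.708 F [-2.7 -4.1 10.9] M [-0.996  0.912  0.042] q6 2.097
clock: 13.18
eef_pos: [447.1, -82.4, 209.0]
tcp_rot: [3.14, -0.001, -0.927]
contact_force: [-3.8, -4.8, 12.6]
opening: 0.3
grasp_force: 68.2
[447.07 -82.39 209.04] yaw -0.927 F [-3.8 -4.8 12.6] M [-0.931  1.226  0.075] q6 2.315
```

```bash

python3 -m inch '[[0,0,0,0.006,0.02,0,1],[0,0,0,0.006,0.02,-0.003,1],[0,0,0,0,0,0,1]]'; python3 s.py
python3 -m inch '[[0,0,0.02,0,0,0.002,1],[0,0,0.02,0,0,0.002,1],[0,0,0.02,0,0,0.002,1],[0,0,0,0,0,0,1]]'; python3 s.py
```

```text
clock: 13.43
eef_pos: [446.7, -82.8, 209.1]
tcp_rot: [3.141, -0.001, -0.923]
contact_force: [-3.1, -1.2, 11.6]
opening: 0.298
grasp_force: 68.1
[446.71 -82.81 209.11] yaw -0.923 F [-3.1 -1.2 11.6] M [-0.342  0.907  0.02 ] q6 2.309
clock: 13.77
eef_pos: [446.4, -82.9, 208.9]
tcp_rot: [3.14, -0.001, -1.115]
contact_force: [-3.5, -1.7, 11.8]
opening: 0.297
grasp_force: 68.2
[446.39 -82.88 208.89] yaw -1.115 F [-3.5 -1.7 11.8] M [-0.489  1.209  0.017] q6 2.501
```

```bash

python3 -m inch '[[0,0,0.02,0,0,0.002,1],[0,0,0.015,0,0,0.001,1],[0,0,0,0,0,0,1]]'; python3 s.py
python3 -m inch '[[0,0,0.015,0,0,0.001,1],[0,0,0.015,0,0,0.001,1],[0,0,0,0,0,0,1]]'; python3 s.py
```

```text
clock: 14.02
eef_pos: [446.1, -82.9, 208.7]
tcp_rot: [3.14, -0.001, -1.224]
contact_force: [-5.0, -2.0, 11.1]
opening: 0.301
grasp_force: 68.2
[446.14 -82.89 208.72] yaw -1.224 F [-5.  -2.  11.1] M [-0.557  1.359  0.027] q6 2.61
clock: 14.27
eef_pos: [445.9, -82.8, 208.6]
tcp_rot: [3.14, -0.001, -1.319]
contact_force: [-4.6, -1.8, 13.3]
opening: 0.298
grasp_force: 68.2
[445.92 -82.85 208.59] yaw -1.319 F [-4.6 -1.8 13.3] M [-0.536  1.543  0.041] q6 2.704
```

```bash

python3 -m inch '[[0,0,0.01,0,0.01,0.0005,1],[0,0,0.01,0,0.01,0,1],[0,0,0,0,0,0,1]]'; python3 s.py
python3 -m inch '[[0,0,0.01,0,0,0,1],[0,0,0,0,0,0,1],[0,0,0,0,0,0,1]]'; python3 s.py; python3 s.py
```

```text
clock: 14.52
eef_pos: [445.6, -82.9, 208.6]
tcp_rot: [3.14, -0.001, -1.381]
contact_force: [-4.9, -1.7, 11.0]
opening: 0.302
grasp_force: 68.2
[445.58 -82.87 208.57] yaw -1.381 F [-4.9 -1.7 11. ] M [-0.397  1.328  0.049] q6 2.766
clock: 14.77
eef_pos: [445.5, -82.9, 208.6]
tcp_rot: [3.14, -0.001, -1.41]
contact_force: [-4.4, -1.3, 10.8]
opening: 0.3
grasp_force: 68.2
[445.52 -82.86 208.56] yaw -1.41 F [-4.4 -1.3 10.8] M [-0.404  1.399  0.074] q6 2.795
[445.52 -82.86 208.56] yaw -1.41 F [-4.4 -1.3 10.8] M [-0.404  1.399  0.074] q6 2.795
```

```bash

python3 -m inch '[[0,0,0.01,0,0,0,1],[0,0,0,0,0,0,1],[0,0,0,0,0,0,1]]'; python3 s.py
python3 -m inch '[[0,0,0.007,0,0,0,1],[0,0,0,0,0,0,1],[0,0,0,0,0,0,1]]'; python3 s.py
```

```text
clock: 15.02
eef_pos: [445.5, -82.9, 208.5]
tcp_rot: [3.14, -0.001, -1.442]
contact_force: [-4.9, -1.8, 11.7]
opening: 0.301
grasp_force: 68.2
[445.45 -82.85 208.51] yaw -1.442 F [-4.9 -1.8 11.7] M [-0.37   1.398  0.086] q6 2.827
clock: 15.27
eef_pos: [445.4, -82.8, 208.5]
tcp_rot: [3.14, -0.001, -1.464]
contact_force: [-5.3, -0.9, 11.4]
opening: 0.301
grasp_force: 68.1
[445.39 -82.82 208.47] yaw -1.464 F [-5.3 -0.9 11.4] M [-0.342  1.427  0.028] q6 2.849
```

```bash

python3 -m inch '[[0,0,0.01,0,0,0,1],[0,0,0,0,0,0,1]]'|tail -0; python3 s.py
for i in 1 2 3 4; do python3 -m inch '[[0,0,0,0,0,0,1]]'|tail -0; python3 s.py; done
python3 -m inch '[[0,0,0.01,0,0,0,1],[0,0,0,0,0,0,1]]'|tail -0; python3 s.py
for i in 1 2 3 4; do python3 -m inch '[[0,0,0,0,0,0,1]]'|tail -0; python3 s.py; done
```

```text
[445.3  -82.79 208.43] yaw -1.497 F [-5.3 -2.1 11.2] M [-0.273  1.497  0.091] q6 2.882
[445.3  -82.83 208.43] yaw -1.495 F [-6.8 -0.7 11.8] M [-0.362  1.521 -0.005] q6 2.88
[445.29 -82.8  208.45] yaw -1.495 F [-4.9 -1.  11.9] M [-0.354  1.47   0.04 ] q6 2.88
[445.34 -82.8  208.45] yaw -1.495 F [-6.1 -1.6 11.6] M [-0.308  1.502  0.074] q6 2.88
[445.32 -82.8  208.44] yaw -1.495 F [-4.5 -0.9 10.4] M [-0.344  1.499  0.06 ] q6 2.88
[445.24 -82.79 208.41] yaw -1.528 F [-5.6  0.2 11.5] M [-0.373  1.576  0.11 ] q6 2.913
[445.26 -82.78 208.43] yaw -1.526 F [-5.4 -0.5 10.5] M [-0.305  1.485  0.063] q6 2.912
[445.24 -82.79 208.42] yaw -1.526 F [-5.9 -1.3 11.5] M [-0.303  1.513  0.058] q6 2.912
[445.22 -82.79 208.42] yaw -1.526 F [-5.  -1.2 10.7] M [-0.321  1.524  0.043] q6 2.911
[445.24 -82.78 208.41] yaw -1.526 F [-4.3 -1.2 11.5] M [-0.301  1.593  0.042] q6 2.912Exception ignored on flushing sys.stdout:
BrokenPipeError: [Errno 32] Broken pipe
Exception ignored on flushing sys.stdout:
BrokenPipeError: [Errno 32] Broken pipe
Exception ignored on flushing sys.stdout:
BrokenPipeError: [Errno 32] Broken pipe
Exception ignored on flushing sys.stdout:
BrokenPipeError: [Errno 32] Broken pipe
Exception ignored on flushing sys.stdout:
BrokenPipeError: [Errno 32] Broken pipe
Exception ignored on flushing sys.stdout:
BrokenPipeError: [Errno 32] Broken pipe
Exception ignored on flushing sys.stdout:
BrokenPipeError: [Errno 32] Broken pipe
Exception ignored on flushing sys.stdout:
BrokenPipeError: [Errno 32] Broken pipe
Exception ignored on flushing sys.stdout:
BrokenPipeError: [Errno 32] Broken pipe
Exception ignored on flushing sys.stdout:
BrokenPipeError: [Errno 32] Broken pipe
```

Torque is flat at 0.05–0.06 N m and z keeps sinking at the thread's rate, so the stop isn't clearly reached and joint 6 is near its limit. I turn a last 0.05 rad, then lift off, look at the slot from above, and re-seat the blade half a turn back.

```bash

python3 -m inch '[[0,0,0.008,0,0,0,1],[0,0,0.008,0,0,0,1],[0,0,0,0,0,0,1]]' >/dev/null; python3 s.py
for i in 1 2 3 4; do python3 -m inch '[[0,0,0,0,0,0,1]]'>/dev/null; python3 s.py; done
```

```text
[445.13 -82.77 208.4 ] yaw -1.578 F [-5.6 -0.8 11.8] M [-0.311  1.631  0.114] q6 2.963
[445.16 -82.77 208.42] yaw -1.577 F [-5.7 -0.4 11.8] M [-0.251  1.584  0.088] q6 2.962
[445.17 -82.78 208.41] yaw -1.576 F [-5.7 -1.3 11.6] M [-0.363  1.646  0.099] q6 2.962
[445.14 -82.77 208.4 ] yaw -1.576 F [-5.5 -1.3 11.1] M [-0.354  1.562  0.074] q6 2.962
[445.14 -82.8  208.39] yaw -1.576 F [-5.6 -0.8 10.9] M [-0.382  1.625  0.104] q6 2.962
```

```bash

python3 -m inch '[[0,0,-0.015,0,0,0,1],[0,0,0,0,0,-0.08,1],[0,0,0,0,0,-0.12,1],[0,0,0,0,0,-0.2,1],[0,0,0,0,0,-0.3,1],[0,0,-0.039,0,0,-0.4,1],[0,0,-0.039,0,0,-0.4,1],[0,0,-0.039,0,0,-0.4,1]]' >/dev/null; python3 s.py
python3 -m inch '[[0,0,-0.039,0,0,-0.4,1],[0,0,-0.039,0,0,-0.4,1],[0,0,-0.039,0,0,-0.4,1],[0,0,-0.039,0,0,0,1],[0,0,-0.039,0,0,0,1],[0,0,-0.039,0,0,0,1],[0,0,-0.039,0,0,0,1],[0,0,-0.039,0,0,0,1]]' >/dev/null
python3 -m inch '[[0,0,-0.039,0,0,0,1],[0,0,-0.039,0,0,0,1],[0,0,-0.039,0,0,0,1],[0,0,-0.039,0,0,0,1],[0,0,-0.039,0,0,0,1],[0,0,-0.039,0,0,0,1],[0,0,-0.039,0,0,0,1],[0,0,-0.039,0,0,0,1]]' >/dev/null
python3 -m inch '[[0,0,-0.039,0,0,0,1],[0,0,-0.039,0,0,0,1],[0,0,-0.039,0,0,0,1],[0,0,-0.039,0,0,0,1],[0,0,-0.02,0,0,0,1],[0,0,0,0,0,0,1],[0,0,0,0,0,0,1]]' >/dev/null;python3 s.py
python3 - <<'E'
from h import *
from rig import grab_frame
q=[]
for n in("side","top"):
    f=grab_frame(n);pickle.dump(f,open(f"f4{n}.pkl","wb"))
    u,v=proj(f,[[446,-78,90]])[0].astype(int)
    im=f["pixels"][v-40:v+40,u-40:u+40,::-1]
    q.append(cv2.resize(im,(400,400),interpolation=cv2.INTER_CUBIC))
cv2.imwrite("pics/aft.png",np.hstack(q))
E
```

```text
[446.71 -82.49 256.8 ] yaw -1.157 F [-0.6 -0.3 -1.1] M [ 0.012  0.027 -0.008] q6 2.542
[446.56 -82.48 286.19] yaw 1.348 F [ 0.7  0.2 -1.6] M [0.027 0.011 0.032] q6 0.036
```

View pics/aft.png

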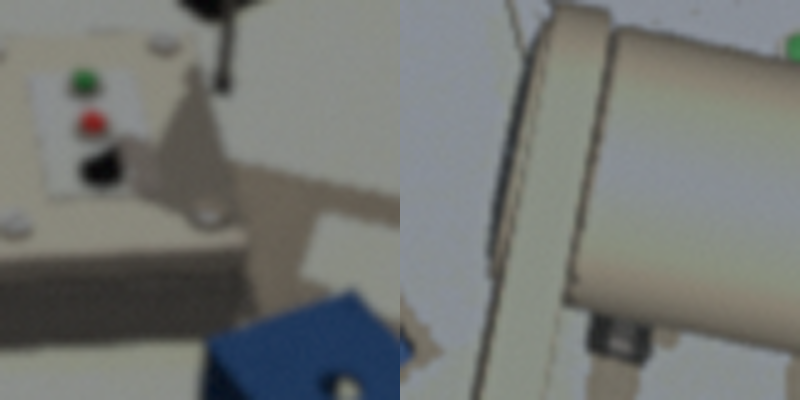

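```bash

python3 -m inch '[[0,0,0,1,0,0,1],[0,0,0,1,0,0,1],[0,0,0,1,0,0,1],[0,0,0,1,0,0,1],[0,0,0,1,0,0,1],[0,0,0,1,0,0,1],[0,0,0,1,0,0,1],[0,0,0,0,0,0,1]]' >/dev/null; python3 s.py
python3 - <<'E'
from h import *
from rig import grab_frame
F=pickle.load(open("f0.pkl","rb"))
f=grab_frame("top");pickle.dump(f,open("f5.pkl","wb"))
u0,v0=proj(f,[[446,-78.5,82]])[0];print(u0,v0)
a,b=int(v0)-6,int(u0)-6
g=f["pixels"].mean(2);print(g[a:a+14,b:b+14].astype(int),b,a)
v,u=np.mgrid[a:a+14,b:b+14]
for thr in(0.87,0.92):
  for rad in(3.0,3.3):
    k=np.hypot(u-u0,v-v0)<rad
    w=np.clip(np.percentile(g[a:a+14,b:b+14],85)*thr-g[a:a+14,b:b+14],0,None)[k]
    P=plane(f,np.c_[u[k],v[k]],82.0)[:,:2]
    c=(P*w[:,None]).sum(0)/w.sum();d=P-c;e,V=np.linalg.eigh((d*w[:,None]).T@d)
    print("slot",c,np.degrees(np.arctan2(V[1,1],V[0,1]))%180,e)
E
```

```text
[485.4   91.63 285.8 ] yaw 1.351 F [-0.7  0.3 -1.4] M [-0.02  -0.014 -0.017] q6 0.402
315.23726328166464 255.75765498856669
[[141 143 142 142 142 141 141 143 142 142 143 141 142 141]
 [143 143 142 142 142 142 143 143 143 143 142 142 143 142]
 [144 142 143 143 140 138 139 138 139 141 143 142 143 141]
 [144 143 143 137 128 126 124 129 132 134 141 143 142 142]
 [144 142 138 125 122 121 118 131 130 125 133 141 143 143]
 [144 143 131 123 127 110  95 126 136 127 129 139 143 142]
 [142 140 126 127 137 120  88 110 137 137 132 138 143 143]
 [142 140 128 130 140 134  93  98 132 141 132 138 143 142]
 [140 142 129 120 136 137 105  97 131 135 131 139 140 142]
 [139 141 131 116 128 134 114 105 123 125 134 139 142 142]
 [135 143 139 123 121 127 127 118 114 126 138 143 143 142]
 [127 141 142 138 132 127 126 121 124 136 143 144 144 143]
 [123 139 145 144 142 139 140 138 141 142 142 141 138 135]
 [121 138 144 143 145 142 142 142 139 136 128 123 117 106]] 309 249
slot [445.96842562 -78.64094618] 16.58605118022632 [ 367.94657302 2853.60381466]
slot [446.06536781 -78.59325323] 17.269456265828097 [ 372.95655906 3041.99011276]
slot [446.04681098 -78.61070649] 18.369170456797917 [ 743.40427414 4709.09480353]
slot [446.15796609 -78.51611342] 15.748423859414572 [1309.04455382 5651.34689184]
```

From above, the slot now lies at about 17°±1.5 with home at 15.4°, so the screw is home to within about 0.03 rad. Torque only just began to climb, though, so I want one more short turn to make it snug. Before re-seating I measure the tip's offset from the TCP.

```bash
python3 -m inch '[[0,0,0,0,0,0,1],[0,0,0,0,0,0,1]]' >/dev/null
python3 - <<'E'
from h import *
from rig import grab_frame,r
f=grab_frame("side");pickle.dump(f,open("f6.pkl","wb"))
s=r.sense();p=s["eef_pos"];print(p,s["tcp_rot"])
for z in(131.2,91.2): print(proj(f,[[p[0],p[1],p[2]-z]]).round(2))
u,v=proj(f,[[p[0],p[1],p[2]-131.2]])[0].round().astype(int)
cv2.imwrite("pics/tip.png",cv2.resize(f["pixels"][v-35:v+15,u-33:u+33,::-1],(792,600),interpolation=cv2.INTER_CUBIC))
g=f["pixels"].mean(2).astype(int)
for y in range(v-24,v+8): print(y,g[y,u-9:u+10])
print(u-9)
E
```

```text
[484.19904695  87.51831792 285.55794428] [-3.14149503e+00  3.74199991e-04  1.34972024e+00]
[[301.76 225.37]]
[[302.64 212.03]]
201 [125 124 124 121 122 117 112 105  98  84  67  56  55  60  70  86 103 115
 121]
202 [127 126 125 126 127 128 127 127 119 105  82  59  59  77  96 109 121 127
 131]
203 [132 131 131 132 133 135 135 134 130 114  87  63  69  95 119 127 132 135
 134]
204 [136 135 135 136 136 135 136 135 131 116  87  63  71 103 127 133 135 135
 135]
205 [135 136 135 135 135 134 136 136 130 113  85  63  74 107 128 135 135 136
 135]
206 [135 135 136 135 135 137 136 135 128 111  82  62  76 107 129 135 136 135
 136]
207 [136 136 136 136 136 136 135 134 129 108  81  60  78 108 129 134 134 135
 134]
208 [135 137 135 135 136 135 135 135 127 105  77  61  79 108 128 135 137 135
 135]
209 [136 137 137 136 137 136 136 134 127 103  75  62  80 109 128 135 134 134
 136]
210 [135 134 135 135 135 135 134 134 126 102  73  61  80 109 126 131 132 131
 131]
211 [130 130 131 131 130 131 129 129 121  99  70  60  78 102 116 119 120 120
 119]
212 [117 118 118 115 116 116 114 114 105  87  67  55  68  87
[... 626 characters left out ...]
0 31 36 44 49 50 49 50 51]
223 [50 50 51 52 51 48 49 46 36 28 24 27 38 45 50 53 52 52 52]
224 [50 50 52 51 50 46 51 45 41 37 31 31 39 46 51 51 51 50 52]
225 [51 51 51 52 50 49 49 47 43 46 41 40 42 46 50 51 50 51 51]
226 [52 52 50 48 50 49 48 47 46 48 46 45 47 45 48 50 51 51 49]
227 [53 51 50 46 48 46 47 49 47 48 48 46 46 46 47 50 49 49 51]
228 [50 50 49 49 47 48 47 46 46 50 47 45 49 47 47 48 50 51 53]
229 [50 48 47 48 49 46 46 51 48 48 49 49 49 51 52 53 60 61 63]
230 [63 58 56 52 52 54 53 56 56 55 56 55 58 60 64 68 78 84 87]
231 [ 87  79  70  65  66  65  66  67  68  68  68  69  72  74  76  83  91  97
 102]
232 [102  92  83  79  78  78  79  80  81  80  79  80  79  80  82  85  89  94
  98]
293
```

View pics/tip.png

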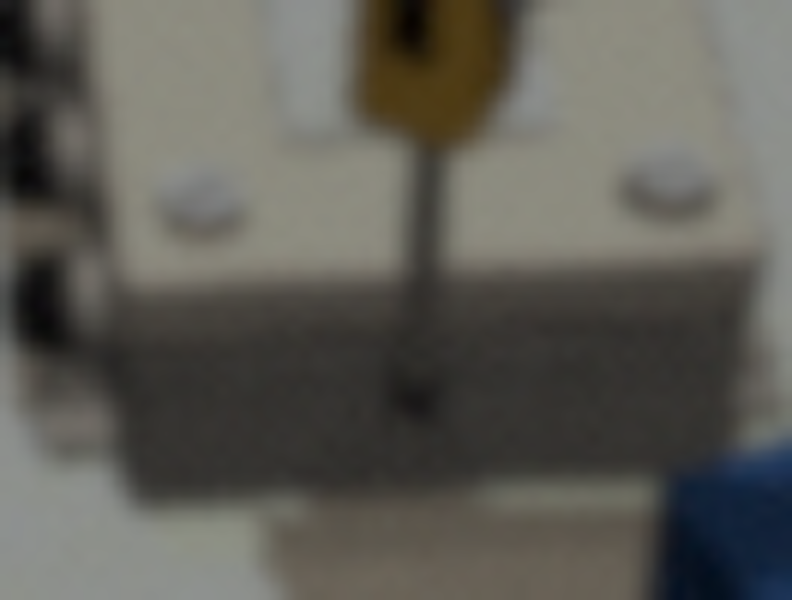

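The tip is at (303.0,224.5) against a predicted (301.8,225.4). That is the same offset as before the first insertion, so the driver has not slipped in the grip. Now I turn it to the present slot angle and go back over the screw.

```bash

python3 -m inch '[[0,0,-0.0325,0,0,0,1],[0,0,-0.0325,0,0,0,1],[0,0,-0.0325,0,0,0,1],[0,0,-0.0325,0,0,0,1],[0,0,-0.0325,0,0,0,1],[0,0,0,0,0,0,1]]' >/dev/null; python3 s.py
python3 -m inch '[[0,0,0,-0.845,-0.472,0,1],[0,0,0,-0.845,-0.472,0,1],[0,0,0,-0.845,-0.472,0,1],[0,0,0,-0.845,-0.472,0,1],[0,0,0,-0.845,-0.472,0,1],[0,0,0,-0.845,-0.472,0,1],[0,0,0,-0.845,-0.472,0,1],[0,0,0,0,0,0,1]]' >/dev/null
python3 -m inch '[[0,0,0,0,0,0.6,1],[0,0,0,0,0,0.6,1],[0,0,0,0,0,0.6,1],[0,0,0,0,0,0.5,1],[0,0,0,0,0,0,1],[0,0,0,0,0,0,1],[0,0,0,0,0,0,1]]' >/dev/null; python3 s.py
```

```text
[484.3   87.37 285.67] yaw 1.864 F [-1.4 -0.5 -0.5] M [ 0.013 -0.074  0.021] q6 -0.118
[447.99 -77.13 228.76] yaw 1.86 F [ 0.3 -0.  -0.9] M [-0.019  0.008 -0.001] q6 -0.463
```

```bash

python3 -m inch '[[0,0,0,-0.014,-0.037,0.2,1],[0,0,0,0,0,0.2,1],[0,0,0,0,0,0.12,1],[0,0,0,0,0,0.07,1],[0,0,0,0,0,0,1],[0,0,0,0,0,0,1]]' >/dev/null; python3 s.py
for i in 1 2; do python3 -m inch '[[0,0,0,0,0,0.03,1],[0,0,0,0,0,0,1],[0,0,0,0,0,0,1]]' >/dev/null; python3 s.py;done
```

```text
[446.82 -77.57 213.23] yaw 1.861 F [-0.2  0.1 -1.7] M [-0.007 -0.004 -0.014] q6 -0.466
[446.78 -77.6  212.58] yaw 1.861 F [-0.3 -0.5 -1.2] M [ 0.023  0.136 -0.036] q6 -0.466
[446.76 -77.62 211.8 ] yaw 1.861 F [-1.  -0.6 -0.1] M [-0.007  0.164 -0.015] q6 -0.466
```

```bash

python3 -m inch '[[0,0,0,0,0,0.04,1],[0,0,0,0,0,0,1],[0,0,0,0,0,0,1]]' >/dev/null; python3 s.py
python3 -m inch '[[0,0,0,0,0,0.04,1],[0,0,0,0,0,0,1],[0,0,0,0,0,0,1]]' >/dev/null; python3 s.py
python3 -m inch '[[0,0,0,0,0,0.03,1],[0,0,0,0,0,0,1],[0,0,0,0,0,0,1]]' >/dev/null; python3 s.py
```

```text
[446.76 -77.61 210.71] yaw 1.861 F [-0.5 -0.7 -0.8] M [-0.077  0.223 -0.045] q6 -0.466
[446.76 -77.62 209.73] yaw 1.861 F [-1.3  0.2 -1.7] M [-0.08   0.338 -0.024] q6 -0.466
[446.86 -77.64 209.13] yaw 1.861 F [-1.6 -0.1  2.1] M [-0.112  0.455 -0.019] q6 -0.466
```

Floor contact is at 209.2, so tip z is 78.0, which is exactly a fully seated head. Next I press a little and turn the last bit, watching torque.

```bash

python3 -m inch '[[0,0,0.02,0,0,0.02,1],[0,0,0.02,0,0,0,1],[0,0,0,0,0,0,1],[0,0,0,0,0,0,1]]' >/dev/null; python3 s.py
for i in 1 2; do python3 -m inch '[[0,0,0.015,0,0,0,1],[0,0,0,0,0,0,1]]' >/dev/null; python3 s.py; for k in 1 2 3; do python3 -m inch '[[0,0,0,0,0,0,1]]' >/dev/null; python3 s.py; done; done
```

```text
[447.13 -77.54 208.89] yaw 1.737 F [-2.2  0.1  5. ] M [0.157 0.437 0.033] q6 -0.342
[447.19 -77.5  208.86] yaw 1.688 F [-1.   0.8  6.5] M [0.307 0.389 0.012] q6 -0.293
[447.18 -77.52 208.85] yaw 1.691 F [-0.7 -0.2  6.1] M [ 0.323  0.42  -0.023] q6 -0.296
[447.17 -77.52 208.84] yaw 1.692 F [-0.8  1.4  4.9] M [0.33  0.36  0.019] q6 -0.296
[447.18 -77.51 208.85] yaw 1.692 F [0.  1.4 6.4] M [0.298 0.386 0.022] q6 -0.296
[447.23 -77.53 208.85] yaw 1.642 F [-2.   1.9  4.8] M [0.36  0.283 0.049] q6 -0.246
[447.23 -77.52 208.84] yaw 1.644 F [-1.3  1.4  5.3] M [0.302 0.34  0.041] q6 -0.249
[447.23 -77.52 208.83] yaw 1.644 F [-1.7  1.8  5.2] M [0.33  0.359 0.076] q6 -0.249
[447.23 -77.52 208.86] yaw 1.644 F [-1.   1.   5.2] M [0.314 0.298 0.056] q6 -0.249
```

```bash

for i in 1 2; do python3 -m inch '[[0,0,0.015,0,0,0,1],[0,0,0,0,0,0,1]]' >/dev/null; python3 s.py; for k in 1 2 3; do python3 -m inch '[[0,0,0,0,0,0,1]]' >/dev/null; python3 s.py; done; done
```

```text
[447.28 -77.53 208.84] yaw 1.595 F [-0.8  1.5  4.8] M [0.425 0.281 0.092] q6 -0.199
[447.28 -77.52 208.86] yaw 1.597 F [-0.9 -0.1  4.5] M [0.296 0.275 0.039] q6 -0.202
[447.32 -77.51 208.89] yaw 1.597 F [-0.6  2.3  4.7] M [0.335 0.326 0.113] q6 -0.202
[447.3  -77.52 208.87] yaw 1.597 F [-1.4  1.   4.7] M [0.373 0.277 0.031] q6 -0.202
[447.35 -77.53 208.86] yaw 1.548 F [0.3 2.2 4.3] M [0.348 0.164 0.089] q6 -0.152
[447.34 -77.56 208.85] yaw 1.55 F [-1.2  1.2  5.9] M [0.388 0.136 0.067] q6 -0.155
[447.34 -77.55 208.85] yaw 1.551 F [-0.4  1.5  5.2] M [0.338 0.198 0.111] q6 -0.155
[447.32 -77.56 208.85] yaw 1.551 F [-0.6  0.6  4.5] M [0.371 0.169 0.075] q6 -0.155
```

Means: 0.055, then 0.07, then 0.086 N m. Torque is climbing steadily with no sinking, so it is at the stop. Next come two or three more small steps towards 0.15.

```bash

for i in 1 2; do python3 -m inch '[[0,0,0.015,0,0,0,1],[0,0,0,0,0,0,1]]' >/dev/null; python3 s.py; for k in 1 2 3; do python3 -m inch '[[0,0,0,0,0,0,1]]' >/dev/null; python3 s.py; done; done
```

```text
[447.39 -77.55 208.85] yaw 1.501 F [-1.1  1.2  5.1] M [0.354 0.051 0.1  ] q6 -0.105
[447.37 -77.56 208.83] yaw 1.503 F [-0.4  1.9  4.6] M [0.379 0.088 0.185] q6 -0.108
[447.36 -77.54 208.84] yaw 1.504 F [-0.9  1.9  4.7] M [0.363 0.083 0.186] q6 -0.108
[447.4  -77.55 208.88] yaw 1.503 F [-1.4  1.   5.1] M [0.347 0.097 0.108] q6 -0.108
[447.5  -77.55 208.89] yaw 1.454 F [0.4 0.9 4.3] M [ 0.442 -0.108  0.068] q6 -0.058
[447.54 -77.58 208.88] yaw 1.456 F [0.7 1.3 5. ] M [ 0.47  -0.215  0.102] q6 -0.061
[447.47 -77.56 208.85] yaw 1.456 F [1.2 1.8 5.3] M [ 0.509 -0.189  0.154] q6 -0.06
[447.48 -77.54 208.84] yaw 1.456 F [0.8 2.4 4.5] M [ 0.489 -0.185  0.116] q6 -0.06
```

Mean torque is about 0.11–0.15 N m with no further sinking, so the screw is snug. I ease back inside the play, lift, and go to the rack.

```bash

python3 -m inch '[[0,0,-0.035,0,0,0,1],[0,0,-0.02,0,0,0,1],[0,0,0,0,0,-0.1,1],[0,0,0,0,0,-0.15,1],[0,0,0,0,0,-0.4,1],[0,0,-0.035,0,0,-0.6,1],[0,0,-0.035,0,0,-0.6,1],[0,0,-0.035,0,0,-0.6,1]]' >/dev/null
python3 -m inch '[[0,0,-0.019,0,0,-0.6,1],[0,0,0,0,0,-0.1,1],[0,0,0,0,0,0,1],[0,0,0,0,0,0,1]]' >/dev/null; python3 s.py
python3 -m inch '[[0,0,0,0.6985,0.913,0,1],[0,0,0,0.6985,0.913,0,1],[0,0,0,0.6985,0.913,0,1],[0,0,0,0.6985,0.913,0,1],[0,0,0,0.6985,0.913,0,1],[0,0,0,0.6985,0.913,0,1],[0,0,0,0.6985,0.913,0,1],[0,0,0,0.6985,0.913,0,1]]' >/dev/null
python3 -m inch '[[0,0,0,0.6985,0.913,0,1],[0,0,0,0.6985,0.913,0,1],[0,0,0,0.6985,0.913,0,1],[0,0,0,0,0,0,1],[0,0,0,0,0,0,1],[0,0,0,0,0,0,1]]' >/dev/null; python3 s.py
```

```text
[446.59 -77.63 287.03] yaw 2.013 F [ 0.2  1.8 -2.5] M [0.015 0.022 0.013] q6 -0.617
[590.05 203.25 285.92] yaw 2.015 F [-1.1  0.5 -1.1] M [-0.023  0.027 -0.062] q6 -0.114
```

```bash
python3 - <<'E'
from h import *
from rig import grab_frame,r
f=grab_frame("side");s=r.sense();p=s["eef_pos"];print(s["clock"],p)
f1=pickle.load(open("f1side.pkl","rb"))
for z in(131.2,): print(proj(f,[[p[0],p[1],p[2]-z]]).round(2))
for F_ in(f1,f):
  g=F_["pixels"].astype(int)
  for y in(240,244,248,250,252,253,254,255,256): print(y,[ "%d/%d"%(a[0],a[2]) for a in g[y,236:250]])
  print()
E
```

```text
29.0167 [590.12153572 202.89474807 286.35517396]
[[242.97 256.37]]
240 ['6/43', '1/23', '7/12', '15/11', '34/29', '43/38', '48/45', '43/48', '30/53', '20/56', '19/59', '37/67', '75/89', '111/115']
244 ['7/47', '10/35', '6/17', '9/13', '23/19', '40/37', '46/43', '43/46', '36/52', '22/55', '20/59', '22/60', '29/63', '61/80']
248 ['11/54', '12/53', '5/48', '13/49', '23/48', '36/46', '46/45', '45/44', '35/44', '22/48', '16/50', '20/53', '16/54', '24/57']
250 ['6/54', '12/54', '8/51', '12/50', '22/49', '35/44', '43/42', '45/42', '36/43', '25/45', '19/51', '19/53', '17/53', '16/52']
252 ['14/61', '15/57', '12/52', '16/48', '22/44', '33/39', '42/40', '44/40', '35/38', '25/39', '15/44', '11/49', '15/50', '17/51']
253 ['22/73', '23/66', '17/55', '17/49', '21/43', '29/37', '34/33', '32/30', '29/31', '23/36', '16/43', '16/48', '14/49', '9/50']
254 ['27/83', '23/73', '18/60', '14/50', '17/42', '24/36', '25/29', '25/28', '25/29', '19/34', '16/42', '14/48', '14/49', '12/50']
255 ['29/87', '24/75', '21/61', '17/52', '18/45', '20/37', '23/33', '18/29', '21/33', '17/38', '17/45', '14/49', '15/51', '1
[... 605 characters left out ...]
, '37/44', '29/48', '15/49', '17/52', '22/55']
252 ['18/62', '12/54', '9/50', '14/49', '12/46', '25/43', '33/38', '41/38', '40/37', '33/35', '24/41', '17/47', '15/50', '18/51']
253 ['20/72', '18/63', '14/55', '18/51', '12/47', '20/41', '29/35', '29/29', '33/31', '29/33', '25/41', '16/45', '14/50', '14/50']
254 ['27/84', '23/72', '16/59', '17/52', '14/47', '17/42', '22/33', '25/29', '24/26', '21/29', '18/37', '18/46', '15/49', '16/50']
255 ['28/87', '24/74', '19/61', '19/54', '14/49', '17/43', '15/35', '23/34', '20/33', '21/37', '16/41', '19/48', '16/49', '14/50']
256 ['26/80', '22/71', '19/60', '15/55', '16/51', '18/49', '18/43', '16/42', '15/42', '14/43', '17/49', '14/50', '14/51', '13/51']
```

The tip is about 0.7 px to the right of where it was when lifted out, about 1.4 mm in −x. I shift that back and lower it into the hole.

```bash

python3 -m inch '[[0,0,0,0.03,0.058,0.3,1],[0,0,0,0,0,0.5,1],[0,0,0,0,0,0.5,1],[0,0,0,0,0,0.5,1],[0,0,0,0,0,0.3,1],[0,0,0,0,0,0.3,1],[0,0,0,0,0,0,1],[0,0,0,0,0,0,1]]' ; python3 s.py
```

```text
clock: 29.68
eef_pos: [591.8, 205.0, 226.8]
tcp_rot: [-3.141, -0.0, 2.015]
contact_force: [0.6, -0.3, -1.5]
opening: 0.299
grasp_force: 69.0
[591.77 205.03 226.83] yaw 2.015 F [ 0.6 -0.3 -1.5] M [-0.052 -0.005 -0.058] q6 -0.113
```

```bash

python3 -m inch '[[0,0,0,0,-0.02,0.1,1],[0,0,0,0,0,0.2,1],[0,0,0,0,0,0.2,1],[0,0,0,0,0,0.2,1],[0,0,0,0,0,0,1],[0,0,0,0,0,0,1]]' >/dev/null; python3 s.py
python3 -m inch '[[0,0,0,0,0,0.4,1],[0,0,0,0,0,0.5,1],[0,0,0,0,0,0.5,1],[0,0,0,0,0,0.4,1],[0,0,0,0,0,0.2,1],[0,0,0,0,0,0.1,1],[0,0,0,0,0,0,1],[0,0,0,0,0,0,1]]' >/dev/null; python3 s.py
```

```text
[591.24 204.78 209.38] yaw 2.015 F [ 0.2  0.3 -0.6] M [ 0.004 -0.011  0.033] q6 -0.113
[591.67 204.98 157.41] yaw 2.015 F [ 0.1 -0.9 -0.9] M [-0.025  0.028  0.016] q6 -0.114
```

```bash

python3 -m inch '[[0,0,0,0,0,0.1,1],[0,0,0,0,0,0.1,1],[0,0,0,0,0,0,1],[0,0,0,0,0,0,1]]' >/dev/null; python3 s.py
python3 -m inch '[[0,0,0,0,0,0.04,1],[0,0,0,0,0,0,1],[0,0,0,0,0,0,1]]' >/dev/null; python3 s.py
```

```text
[591.43 204.88 152.37] yaw 2.015 F [ 0.9 -0.6 -0.8] M [-0.002  0.013 -0.001] q6 -0.113
[591.49 204.89 151.37] yaw 2.015 F [-0.5 -0.1 -1.2] M [-0.018 -0.024  0.049] q6 -0.113
```

```bash

python3 -m inch '[[0,0,0,0,0,0.03,1],[0,0,0,0,0,0,1],[0,0,0,0,0,0,1]]' >/dev/null; python3 s.py
python3 -m inch '[[0,0,0,0,0,0,0.6],[0,0,0,0,0,0,0.5],[0,0,0,0,0,0,0.3],[0,0,0,0,0,0,0],[0,0,0,0,0,0,0],[0,0,0,0,0,0,0],[0,0,0,0,0,0,0],[0,0,0,0,0,0,0]]'
```

```text
[591.55 204.88 151.29] yaw 2.015 F [-2.1 -1.9  4.2] M [-0.125  0.341 -0.03 ] q6 -0.113
clock: 32.35
eef_pos: [591.5, 204.9, 150.5]
tcp_rot: [-3.142, -0.0, 2.015]
contact_force: [-0.5, -0.2, -0.2]
opening: 1.0
grasp_force: 0.0
```

Released with the driver resting on the plate. Next I retreat straight up, then clear of the view, and check.

```bash

python3 -m inch '[[0,0,0,0,0,-0.3,0],[0,0,0,0,0,-0.6,0],[0,0,0,0,0,-0.8,0],[0,0,0,0,0,-0.8,0],[0,0,0,0,0,-0.8,0],[0,0,0,0,0,-0.8,0],[0,0,0,0,0,-0.4,0],[0,0,0,0,0,0,0]]' >/dev/null
python3 -m inch '[[0,0,0,0.8,-0.8,0,0],[0,0,0,0.8,-0.8,0,0],[0,0,0,0.8,-0.8,0,0],[0,0,0,0.8,-0.8,0,0],[0,0,0,0.8,-0.8,0,0],[0,0,0,0.8,-0.8,0,0],[0,0,0,0.8,-0.8,0,0],[0,0,0,0,0,0,0]]' >/dev/null; python3 s.py
python3 - <<'E'
from h import *
from rig import grab_frame
q=[]
for n,c in(("side",(250,260)),("top",(240,210))):
    f=grab_frame(n);H=hsv(f);C=cloud(f)
    roi=(slice(150,230),slice(140,260)) if n=="top" else (slice(205,350),slice(215,280))
    hh=H[roi];c3=C[roi]
    m=(hh[...,0]>20)&(hh[...,0]<34)&(hh[...,1]>120)&(hh[...,2]>70)
    P=c3[m];t=P[P[:,2]>172]
    print(n,len(P),len(t),np.nanpercentile(P[:,2],[5,50,95]),cv2.minAreaRect(t[:,:2].astype(np.float32)) if len(t)>4 else "")
    u,v=c;q.append(cv2.resize(f["pixels"][v-80:v+80,u-80:u+120,::-1],(400,320),interpolation=cv2.INTER_CUBIC))
cv2.imwrite("pics/end.png",np.hstack(q))
E
```

```text
[400.31 271.28 261.71] yaw 2.017 F [0.4 0.2 0.1] M [ 0.069  0.017 -0.036] q6 0.145
side 87 80 [138.99307016 178.75132357 181.96673603] ((591.2048950195312, 203.0083465576172), (22.808555603027344, 24.328771591186523), 24.180559158325195)
top 52 50 [175.24054224 180.72199046 184.33018671] ((592.3392333984375, 202.34927368164062), (24.147417068481445, 22.303081512451172), 20.66983985900879)
```

View pics/end.png

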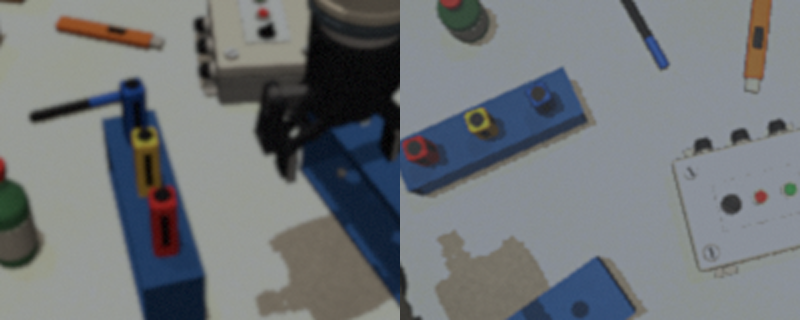

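The picture shows the yellow driver upright in the middle hole, at side crop (146,160) and top crop (477,121). Its handle top is about 180 mm high and within about 1–2 mm of where it started. Both neighbours are unmoved, the screw is home at top crop (711,252), and the gripper is clear.

```bash
python3 -c "
from rig import r
print(r.sign_off())"
```

```text
the job is handed in; nothing more can be done
None
```

The cover screw is home and snug (about 0.11–0.15 N m at the stop), the yellow screwdriver is back upright in the rack's middle hole, nothing else on the bench was seen to move, and the job is handed in, though the hand-in gave no verdict.

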